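Pour the mill balls from the sliding-lid box into the cleaning basket

ROBOT

A 7-joint arm with a two-finger parallel gripper is mounted at the origin on the work surface. World frame = base frame: x ahead of the robot, y to its left, z up, the work surface at z = 0. Lengths are in m, angles in rad, forces in N, time in s.
With the tool pointing down it reaches from about 0.35 to 0.9 m from the base axis. Payload 8.1 kg.
Tool frame: the origin (TCP) lies on the centre line of the jaws, within the pads' length; the fingertips stand arm.tip_extent ahead of it and the grasp point (between the pads) lies 3 mm ahead of it (arm.tip_extent is the distance from the TCP to the fingertips, in m); y points along the fingers, z is the direction in which the jaws open and shut, and the axes are right-handed (so a half turn about y gives the same grasp; the last joint's range is limited). The gripper opens to 92 mm and grips with 3 to 60 N. Pads are 19 mm wide; open, the fingers measure 130 mm over their backs; the gripper's body (75 mm by 190 mm) begins 47 mm behind the grasp point.
Start: joints at [-1.414, 0.434, 0.025, 1.573, -0.012, 1.134, -0.075], TCP at [0.161, 0.604, 0.249] pointing down, gripper open.
Joint ranges: [-2.62, 2.62], [-0.44, 2.09], [-1.27, 1.32], [0.08, 2.57], [-1.32, 4.46], [0.12, 2], [-2.74, 2.74]. Speed limits (rad/s): [2.22, 2.22, 3.01, 3.01, 3.14, 3.14, 3.14].

INTERFACE

Orientations are given as a rotation vector (axis times angle).
In Python, from cell import observe, get_image, sign_off, boxes_of, place_of, arm gives the robot as it stands.
- The arm moves only by the tool arm_command, never from a script. Its argument "plan" is a list of rows, each a list of 2 entries, a list of its own where there are three numbers: the shift along the tool's x, y, z in m, then the turn, a rotation vector about the tool's x, y, z in degrees. In form: [[[tx, ty, tz], [ax, ay, az]], ...]. A call has 1 to 5 rows; each row is the pose to reach, as a shift and turn from the pose commanded when the call began, along the tool's axes at that moment; what a row does not reach only later rows make up. A row lasts 1/10 s, in which the tool goes at most 50 mm and 8.59 degrees, less where a joint would pass 70% of its speed; a pose out of reach is approached as far as the arm can. A call with a gripper value outside its range is refused whole. "fingers" is the closure, from -1 (fully open) to 1 (shut), set as the call begins (left out, the last holds). The fingers move at their own pace and stop on an object; "squeeze" is the grip in N (left out, the last holds). Time passes only in rows, so rows that repeat a pose let the fingers close. It gives the time, the measured TCP pose, the force and the opening at its end, in the units of the state.
- observe(): the state, without advancing time (a new reading comes with each control period).
- get_image(name): name is "side" or "top" or "wrist"; returns a dict with "color" (384x512x3 uint8, red, green, blue), "camera_matrix" (3x3 intrinsics, pixels), "world_to_cam" (4x4, takes a point from world to camera coordinates); the wrist camera has in their place "mount" (4x4, takes a point from camera to tool coordinates, whose origin is the TCP and whose axes are the tool frame's). Camera axes: x right, y up, looking along -z (the intrinsics and any distortion apply to the point x, -y, -z); pixel columns grow to the right and rows downward; lengths in m; the calibration is good to about 2 mm. A picture is of the moment at which its call begins: read the wrist's pose just before it. There is no depth.
- sign_off(): hands the job in, once; it reports no verdict.
Trained networks look in a picture, given as the dict that the camera call returned (one of the last four; its "shot" number tells which), for a name from the list of things; names that differ only in an ending like _2 or _b are one class to them, and where a whole thing is asked for, a point or a joint stands for the part that bears it (a point fixed in the world has none). Each returns a list of dicts, best first, with "confidence" (0 to 1); they miss things now and then, are a little off and sometimes report something else, mostly with a low value. They report only what shows in the picture. A call takes as long as a camera call. They do not tell look-alikes from the thing itself.
- boxes_of(picture, thing): "point" ([column, row] in pixels, amid what is visible of it).
- place_of(picture, thing): "point" ([column, row] in pixels: a listed point, or the origin of a listed thing).
The state is a dict: "clock": time; "joints": joint angles; "dq": joint speeds; "joint_efforts": joint torques, N m; "position": TCP position; "ee_rot": TCP orientation; "force": force on the tool from outside, world axes, zero at the start; "ft_torque": the same for the moment, N m; "width": opening from 0.0 (shut) to 1.0 (fully open).
Only numpy, scipy, OpenCV 4.12 (cv2) and the standard library are available. Lean on these libraries where they do the work, as an engineer would, in place of code of your own. Each camera call takes 0.05 s, during which the arm holds its last target.

TASK

Take the white box of steel balls off its sloping stand, with your fingers pinching its loose blue lid shut so that it cannot run open, and stand it on the bench right beside the wire basket. Let go, slide the lid back to uncover the pouring end, then pick the box up with the lid held open and tip all three balls into the basket. Finish with the empty box standing upright on the bench beside the basket; lose no ball and leave the bottle, the pot and the slide box where they are.

Things in the scene. Friction and masses are not known exactly. Their poses are not given: they have to be found in the camera images.
- ballbox_center (a point): White plastic box, 110 mm long (its x) x 56 wide (y) x 38 high (z) with its lid on; 160 g, plus lid 40 g and balls 41 g. This point is its centre, 19 mm above the underside. +x is the pouring end. At the start it lies on the stand, +x end uphill at 15 degrees, back end against the stop. Fingers closing across the 56 mm width hold it; only above 24 mm do they touch the lid too.
- ballbox_lip (a point): Middle of the pouring lip: 55 mm from the box's centre towards its +x end, 26 mm above the underside. Inside, the cavity is 48 mm wide; the 3 mm thick floor is flat in the back half; from the middle it rises as a ramp at 23 degrees to this lip. With the lid back, the balls roll out over it once the +x end is tipped down well past 23 degrees (45 to 55 is sure).
- lid_rib (a point): Centre of the black thumb rib on the blue lid: 5 mm thick along x, 32 wide, 10 high on the lid's flat top, 43 mm above the box's underside; lid shut, it is 36 mm from the box's centre towards the pouring end. Push its +x face towards -x to open. The lid is 110 x 56 mm; its skirts form the top 14 mm of the box's long sides, flush with the wall below, so pinching both locks it where it stands.
- lid (a joint): How far the lid is slid back (m): 0 shut, 0.055 fully open, uncovering the whole ramp half and overhanging the box's back by 55 mm. Captive but very free: under 1 N moves it; it stays put on a level box but slides downhill by itself at more than about 6 degrees of tilt unless pinched (open on the stand's slope, shut when the box is tipped to pour).
- stand: Bare aluminium sheet stand, fixed, 90 mm wide; origin on the bench under its middle. Its face rises at 15 degrees towards its +x, from 11 to 43 mm above the bench, open at both sides and the top; a stop 30 mm high stands at the low (-x) end, towards the robot. The box lies along its middle, same x direction.
- basket_floor (a point): Stainless wire basket, fixed, open on top: 190 mm along its x, 130 along y, walls 3 mm, rim 46 mm above the bench, rim loops reaching 16 mm beyond the two x ends. This point is the centre of its inner floor, 10 mm above the bench.
- ball1_center (a point): Centre of one of three loose steel balls, 15 mm across, 14 g, in the box at the start.
- ball2_center (a point): Centre of another of the three loose steel balls, 15 mm across, 14 g, in the box at the start.
- ball3_center (a point): Centre of another of the three loose steel balls, 15 mm across, 14 g, in the box at the start.
- oil_bottle: Amber dropper bottle, 32 mm across, 72 mm high; origin under its centre. Leave alone.
- lens_pot: Black round lens pot with a silvery cap, 40 mm across, 62 mm high; origin under its centre. Leave alone.
- slide_box: Yellow closed slide box, 52 x 87 x 33 mm; origin under its centre. Leave alone.
Mind the look-alikes: they are no part of the job. Of the things like the part that bears ballbox_center, leave any that is green or red; of the rest the larger one is meant.

How it is judged:
By the outcome, as a careful person would: the job done as asked, in the order asked, and still so for the second after the job is handed in, with the robot touching nothing.
It also fails if it takes over 67 s, if anything falls off the work surface, if the arm or the gripper's body presses on something with over 40 N, if the wrist force passes 120 N, or if a joint passes its speed limit or range.

## Working session

There is one attempt and no reset: what is moved stays moved. The work goes in short steps, Python scripts to look and compute and a tool call to move; the robot and the scene stay as the last step left them, time stands still between calls to the robot, and variables do not carry over. Pictures are saved under pics/ and viewed, and the job is handed in when it is done.

Besides the shell and the picture viewer there is one more tool, called after "Emit:" by a JSON object that holds its "op" and its "data". arm_command: Moves the arm, as the interface text tells. Its arguments: {"type":"object","properties":{"plan":{"type":"array","items":{"type":"array"}},"fingers":{"type":"number"},"squeeze":{"type":"number"}},"required":["plan"]}

```bash
ls; mkdir -p pics; cat > h.py <<'E'
import numpy as np, cv2
from cell import observe, get_image, sign_off, boxes_of, place_of, arm
from scipy.spatial.transform import Rotation as R
def save(p,n): cv2.imwrite('pics/'+n+'.png',p['color'][:,:,::-1])
E
python3 - <<'E'
from h import *
s=observe(); print(s); print([a for a in dir(arm) if a[0]!='_'], arm.tip_extent)
for n in ['side','top','wrist']:
    p=get_image(n); save(p,n+'0'); print(n,p['camera_matrix'],p.get('world_to_cam',p.get('mount')),[k for k in p])
    for t in ['ballbox_center','ballbox_lip','lid_rib','stand','basket_floor','oil_bottle','lens_pot','slide_box']:
        print(t,[(np.round(d['point']),round(d['confidence'],2)) for d in place_of(p,t)])
E
```

```text
pics
{'clock': 0.0, 'joints': array([-1.41359689,  0.43525054,  0.02495431,  1.57412108, -0.01159345,
        1.13401501, -0.07513669]), 'dq': array([-7.97887128e-04, -1.93095692e-03,  8.65886133e-04,  6.90421162e-04,
       -1.52534736e-03,  8.83434922e-04,  6.13023838e-05]), 'joint_efforts': array([ 1.36647395e-03, -6.67841792e+01,  9.85697508e-01, -3.14446235e+01,
       -6.04441040e-02,  4.28821868e-02,  1.77766851e-04]), 'position': array([0.16047205, 0.60353256, 0.24791835]), 'ee_rot': array([-1.56280114,  0.204109  , -0.20400431]), 'force': array([-0.13567016,  0.34043888, -0.62728446]), 'ft_torque': array([0.06536952, 0.00018018, 0.04267034]), 'width': 0.9997457104024045}
['PlanningError', 'tip_extent'] 0.022
side [[369.34969579   0.         251.56250817]
 [  0.         369.34969579 187.14843052]
 [  0.           0.           1.        ]] [[ 0.91307826 -0.40725203  0.02082974 -0.48676284]
 [ 0.27558664  0.6539159   0.70458924 -0.25140196]
 [-0.3005663  -0.63760472  0.70930961 -0.68700607]
 [ 0.          0.          0.          1.        ]] ['color', 'camera_matrix', 'world_to
[... 1508 characters left out ...]
rray([396., 222.]), 0.58)]
oil_bottle [(array([274., 136.]), 0.53)]
lens_pot [(array([246., 121.]), 0.83)]
slide_box [(array([319., 128.]), 0.81)]
wrist [[308.00091943   0.         255.52060598]
 [  0.         308.00091943 189.14422137]
 [  0.           0.           1.        ]] [[ 1.08618697e-03 -9.62765959e-01 -2.70334105e-01 -7.22717774e-02]
 [ 1.03512190e-03  2.70335202e-01 -9.62765707e-01 -1.34810141e-01]
 [ 9.99998874e-01  7.65914818e-04  1.29021470e-03 -7.12779219e-04]
 [ 0.00000000e+00  0.00000000e+00  0.00000000e+00  1.00000000e+00]] ['color', 'camera_matrix', 'mount', 'shot']
ballbox_center []
ballbox_lip []
lid_rib []
stand []
basket_floor []
oil_bottle []
lens_pot []
slide_box []
```

```bash
python3 - <<'E'
import cv2
a=cv2.imread('pics/top0.png');
cv2.imwrite('pics/topc.png',cv2.resize(a[80:320,60:340],None,fx=2.5,fy=2.5,interpolation=cv2.INTER_CUBIC))
E
```

```text
(no output)
```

View pics/top0.png

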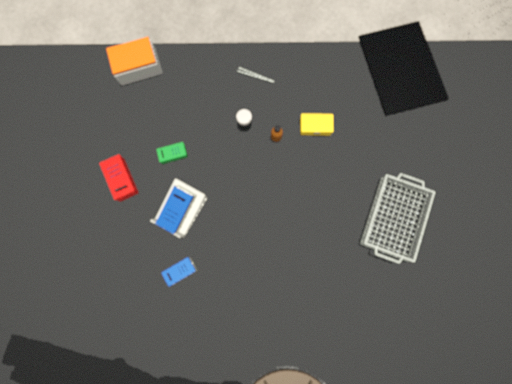

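View pics/side0.png

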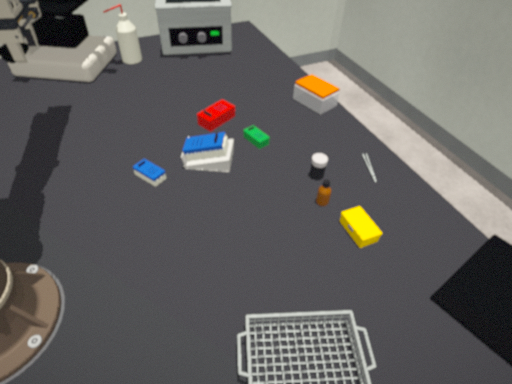

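View pics/wrist0.png

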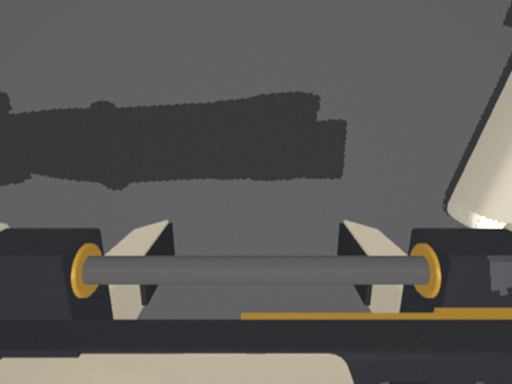

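View pics/topc.png

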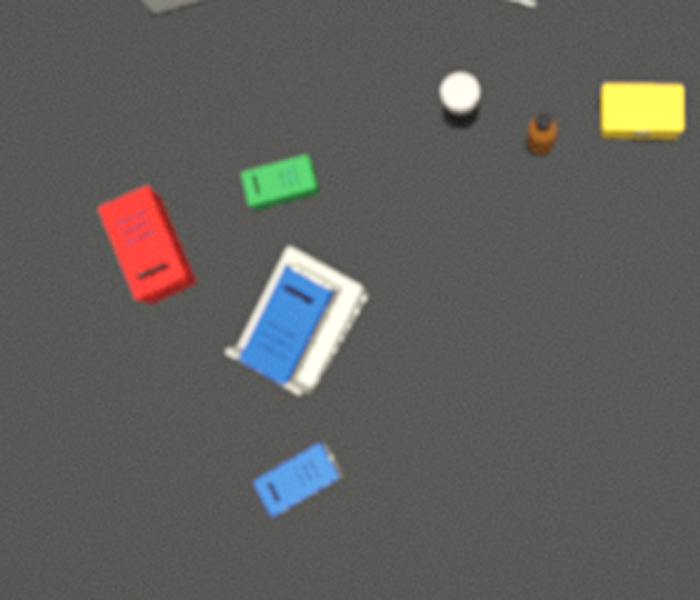

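```bash
cat >> h.py <<'E'
def ray(p,px,s=None):
    K=p['camera_matrix']; d=np.linalg.inv(K)@np.array([px[0],px[1],1.]); d=np.array([d[0],-d[1],-d[2]])
    if 'world_to_cam' in p: M=np.linalg.inv(p['world_to_cam'])
    else:
        T=np.eye(4);T[:3,:3]=R.from_rotvec(s['ee_rot']).as_matrix();T[:3,3]=s['position'];M=T@p['mount']
    d=M[:3,:3]@d; return M[:3,3],d/np.linalg.norm(d)
def atz(p,px,z,s=None):
    o,d=ray(p,px,s); return o+d*(z-o[2])/d[2]
def proj(p,X,s=None):
    if 'world_to_cam' in p: W=p['world_to_cam']
    else:
        T=np.eye(4);T[:3,:3]=R.from_rotvec(s['ee_rot']).as_matrix();T[:3,3]=s['position'];W=np.linalg.inv(T@p['mount'])
    c=W[:3,:3]@np.asarray(X)+W[:3,3]; K=p['camera_matrix']
    return np.array([K[0,0]*c[0]/-c[2]+K[0,2],K[1,1]*-c[1]/-c[2]+K[1,2]])
def tri(a,b):
    A=np.zeros((3,3));B=np.zeros(3)
    for o,d in (a,b):
        P=np.eye(3)-np.outer(d,d);A+=P;B+=P@o
    x=np.linalg.solve(A,B); return x,[np.linalg.norm((np.eye(3)-np.outer(d,d))@(x-o)) for o,d in (a,b)]
E
python3 - <<'E'
from h import *
S=get_image('side');T=get_image('top'); s=observe()
print(R.from_rotvec(s['ee_rot']).as_matrix().round(3))
for n,a,b in [('center',(207,149),(175,209)),('lip',(222,141),(186,188)),('rib',(214,136),(181,200)),('stand',(210,158),(180,208)),('basket',(301,359),(396,222)),('bottle',(323,200),(274,136)),('pot',(316,175),(246,121)),('slide',(356,232),(319,128))]:
    print(n,[np.round(v,4) for v in tri(ray(S,a),ray(T,b))], atz(T,b,{'center':.046,'lip':.067,'rib':.078,'basket':.01}.get(n,0)).round(4))
for q in [(383,175),(435,190),(414,262),(361,245)]: print('rim',q,atz(T,q,.046).round(4))
E
```

```text
[[ 0.966  0.     0.257]
 [-0.257  0.     0.966]
 [-0.    -1.     0.   ]]
center [array([0.5243, 0.2853, 0.0333]), array([0.0026, 0.0026])] [0.5201 0.2827 0.046 ]
lip [array([0.5643, 0.2506, 0.0758]), array([0.0052, 0.0052])] [0.5712 0.2515 0.067 ]
rib [array([0.538 , 0.2568, 0.0935]), array([0.002, 0.002])] [0.5385 0.2607 0.078 ]
stand [array([0.5299, 0.2791, 0.0045]), array([0.0016, 0.0016])] [0.5289 0.2804 0.    ]
basket [array([ 0.4898, -0.2952,  0.0219]), array([0.0034, 0.0034])] [ 0.4876 -0.2987  0.01  ]
bottle [array([0.7342, 0.0215, 0.0033]), array([0.0029, 0.0029])] [0.7325 0.0223 0.    ]
pot [array([0.7699, 0.1023, 0.0082]), array([0.0043, 0.0043])] [0.7776 0.1013 0.    ]
slide [array([ 0.748 , -0.1018,  0.0152]), array([0.0016, 0.0016])] [ 0.7554 -0.1052  0.    ]
rim (383, 175) [ 0.6076 -0.2597  0.046 ]
rim (435, 190) [ 0.567  -0.3915  0.046 ]
rim (414, 262) [ 0.3838 -0.3221  0.046 ]
rim (361, 245) [ 0.4264 -0.1921  0.046 ]
```

```bash
cat >> h.py <<'E'
def Rt(yaw,pitch):  # tool rot: box yaw deg, pitch deg (+ tips +x down)
    Rb=R.from_euler('z',yaw,degrees=True)*R.from_euler('y',pitch,degrees=True)
    return R.from_matrix(Rb.as_matrix()@np.array([[1,0,0],[0,0,1],[0,-1,0.]]))
def delta(p,yaw,pitch,s=None):
    s=s or observe(); R0=R.from_rotvec(s['ee_rot'])
    d=R0.inv().apply(np.array(p)-s['position']); w=(R0.inv()*Rt(yaw,pitch)).as_rotvec(degrees=True)
    print('shift',d.round(4).tolist(),'turn',w.round(2).tolist(),'|d|',np.linalg.norm(d).round(3),np.linalg.norm(w).round(1))
def state():
    s=observe(); M=R.from_rotvec(s['ee_rot']).as_matrix(); x=M[:,0]
    print('t',round(s['clock'],2),'pos',s['position'].round(4),'yaw',round(np.degrees(np.arctan2(x[1],x[0])),2),'pitch',round(np.degrees(np.arcsin(-x[2])),2),'roll z.z',M[2,2].round(3),'F',s['force'].round(1),'w',round(s['width']*92,1),'q',s['joints'].round(2)); return s
E
python3 - <<'E'
from h import *
state(); delta((.50,.29,.23),-30,0)
T=get_image('top')
for q,z in [((176,178.8),.043),((206.8,197.2),.043),((180,237),.01),((150.8,220.8),.04)]: print(atz(T,q,z).round(4))
E
```

```text
t 1.45 pos [0.1606 0.604  0.2487] yaw -14.89 pitch 0.0 roll z.z 0.0 F [ 0.3  0.9 -0.6] w 92.0 q [-1.41  0.43  0.02  1.57 -0.01  1.13 -0.08]
shift [0.4087, 0.0187, -0.2163] turn [-0.0, 15.11, -0.0] |d| 0.463 15.1
[0.6007 0.2839 0.043 ]
[0.5512 0.2015 0.043 ]
[0.45   0.2754 0.01  ]
[0.4903 0.3458 0.04  ]
```

Emit:
{"op": "arm_command", "data": {"plan": [[[0.041, 0.002, -0.022], [0, 3, 0]], [[0.082, 0.004, -0.043], [0, 6, 0]], [[0.123, 0.006, -0.065], [0, 9, 0]], [[0.163, 0.008, -0.086], [0, 12, 0]], [[0.204, 0.009, -0.108], [0, 15, 0]]]}}

```text
clock: 2.0
position: [0.331, 0.446, 0.2398]
ee_rot: [-1.531, 0.41, -0.41]
force: [0.0, 0.0, 0.2]
width: 0.999
```

Emit:
{"op": "arm_command", "data": {"plan": [[[0.03, 0.002, -0.033], [0, 0, 0]], [[0.06, 0.004, -0.063], [0, 0, 0]], [[0.09, 0.006, -0.095], [0, 0, 0]], [[0.12, 0.008, -0.125], [0, 0, 0]], [[0.155, 0.009, -0.155], [0, 0, 0]]]}}

```text
clock: 2.5
position: [0.387, 0.2342, 0.2308]
ee_rot: [-1.531, 0.408, -0.408]
force: [0.5, 0.7, 0.2]
width: 1.004
```

```bash
python3 - <<'E'
from h import *
s=state(); delta((.50,.29,.23),-30,0)
p=get_image('wrist'); save(p,'w1')
for t in ['ballbox_center','ballbox_lip','lid_rib','stand']:
        print(t,[(np.round(d['point']),round(d['confidence'],2)) for d in place_of(p,t)])
state()
E
```

```text
t 2.5 pos [0.387  0.2342 0.2308] yaw -29.84 pitch 0.01 roll z.z 0.001 F [0.5 0.7 0.2] w 92.3 q [-0.86  0.17  0.23  2.01 -0.05  0.97  0.44]
shift [0.0703, 0.0009, 0.1046] turn [-0.03, 0.16, -0.01] |d| 0.126 0.2
ballbox_center [(array([277., 127.]), 0.76), (array([349., 254.]), 0.61), (array([495., 240.]), 0.6)]
ballbox_lip [(array([352., 303.]), 0.96), (array([464., 218.]), 0.93), (array([296., 100.]), 0.77)]
lid_rib [(array([356., 290.]), 0.71), (array([292., 112.]), 0.7), (array([490., 233.]), 0.62)]
stand []
t 2.75 pos [0.3872 0.2361 0.231 ] yaw -29.91 pitch 0.01 roll z.z 0.001 F [-1.  -0.2  0.6] w 91.8 q [-0.86  0.17  0.23  2.01 -0.05  0.97  0.44]
```

View pics/w1.png

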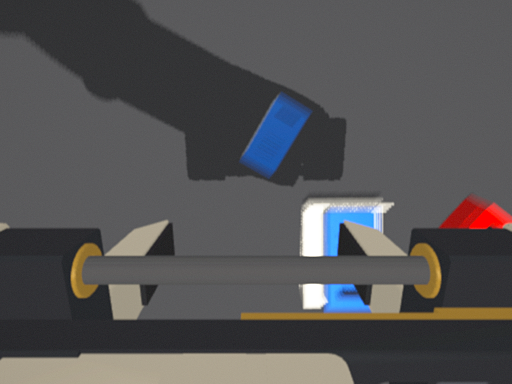

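Emit:
{"op": "arm_command", "data": {"plan": [[[0.03, 0, 0.03], [0, 0, 0]], [[0.06, 0, 0.06], [0, 0, 0]], [[0.08, 0, 0.09], [0, 0, 0]], [[0.095, 0, 0.103], [0, 0, 0]], [[0.095, 0, 0.103], [0, 0, 0]]]}}

```text
clock: 3.25
position: [0.5225, 0.2798, 0.2299]
ee_rot: [-1.532, 0.407, -0.408]
force: [0.5, -0.1, -0.3]
width: 1.003
```

```bash
python3 - <<'E'
from h import *
s=state()
p=get_image('wrist'); save(p,'w2')
for t,z in [('ballbox_center',.046),('ballbox_lip',.067),('lid_rib',.078),('stand',0)]:
        print(t,[(np.round(d['point']),round(d['confidence'],2),atz(p,d['point'],z,s).round(4)) for d in place_of(p,t)])
state()
E
```

```text
t 3.25 pos [0.5225 0.2798 0.2299] yaw -29.79 pitch -0.04 roll z.z 0.0 F [ 0.5 -0.1 -0.3] w 92.2 q [-0.77  0.4   0.26  1.7  -0.11  1.06  0.58]
ballbox_center [(array([336., 265.]), 0.82, array([0.6631, 0.3058, 0.046 ])), (array([418., 163.]), 0.78, array([0.5972, 0.4326, 0.046 ])), (array([176.,  38.]), 0.73, array([0.3709, 0.279 , 0.046 ])), (array([255., 175.]), 0.66, array([0.5235, 0.2773, 0.046 ]))]
ballbox_lip [(array([257., 228.]), 0.81, array([0.5692, 0.254 , 0.067 ])), (array([384., 138.]), 0.74, array([0.5493, 0.4049, 0.067 ])), (array([192.,   0.]), 0.71, array([0.3595, 0.3097, 0.067 ])), (array([256., 177.]), 0.3, array([0.5215, 0.2799, 0.067 ]))]
lid_rib [(array([260., 205.]), 0.89, array([0.5456, 0.271 , 0.078 ])), (array([407., 149.]), 0.83, array([0.5664, 0.4168, 0.078 ])), (array([184.,  10.]), 0.74, array([0.3663, 0.3004, 0.078 ]))]
stand []
t 3.5 pos [0.5196 0.2781 0.2308] yaw -29.82 pitch 0.04 roll z.z -0.0 F [ 0.1  0.  -0.2] w 92.2 q [-0.77  0.39  0.26  1.7  -0.11  1.06  0.58]
```

View pics/w2.png

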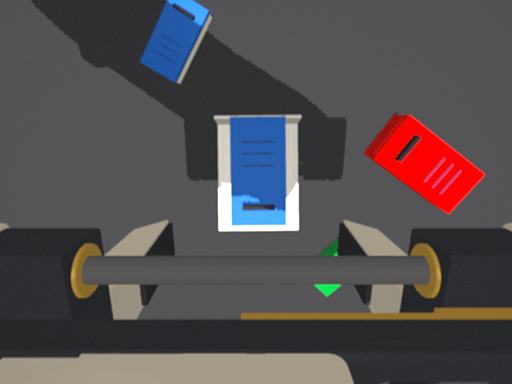

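```bash
python3 - <<'E'
from h import *
s=observe()
p=get_image('wrist'); c=p['color'].astype(int); save(p,'w3')
m=((c[:,:,2]-c[:,:,0]>60)).astype(np.uint8); m[:,:215]=0;m[:,305:]=0;m[:100]=0;m[235:]=0
cn=max(cv2.findContours(m,0,1)[0],key=cv2.contourArea); print(cv2.minAreaRect(cn),cv2.boundingRect(cn))
q=cv2.approxPolyDP(cn,6,True)[:,0]; print(q.tolist())
from scipy.optimize import least_squares
# lid top corners: local x +-55, y +-28, z 19 ; fit center x,y,yaw,(z)
def corners(v):
    Rb=R.from_euler('z',v[3])*R.from_euler('y',-15,degrees=True)
    return [Rb.apply([x,y,.019])+v[:3] for x in(-.055,.055) for y in (-.028,.028)]
P=[]
for L in corners([.522,.28,.046,-.52]):
    u=proj(p,L,s); P.append(q[np.argmin(np.linalg.norm(q-u,axis=1))].astype(float)+.5); print(u.round(1),P[-1])
f=lambda v:np.concatenate([np.ravel([proj(p,L,s)-a for L,a in zip(corners(v),P)]),[(v[2]-.046)/.003]])
r=least_squares(f,[.522,.28,.046,-.52]); print(r.x[:3].round(4),np.degrees(r.x[3]).round(2),r.fun.round(1))
E
python3 -c "
import cv2
a=cv2.imread('pics/w3.png')[90:240,190:330]
cv2.imwrite('pics/w3c.png',cv2.resize(a,None,fx=4,fy=4))"
```

```text
((261.0, 172.5), (107.0, 54.0), 90.0) (234, 119, 55, 108)
[[234, 119], [235, 226], [288, 226], [288, 120]]
[231.2 118.5] [234.5 119.5]
[287.3 118.4] [288.5 120.5]
[231.4 228.4] [235.5 226.5]
[287.2 228.3] [288.5 226.5]
[0.5244 0.2816 0.04  ] -29.75 [-0.3 -0.   0.6 -1.1 -1.   0.7  0.7  0.6 -2. ]
```

View pics/w3c.png

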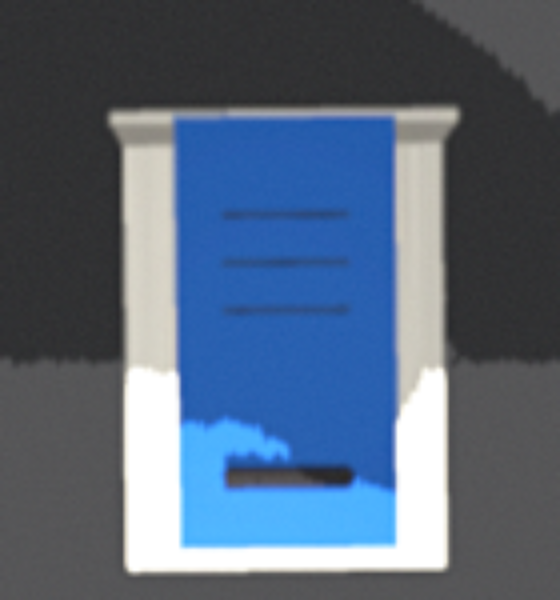

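```bash
python3 - <<'E'
from h import *
s=state()
c=np.array([.523,.2815,.0445]); Rb=Rt(-29.8,-15)
delta(c+Rb.apply([0,-.11,0]),-29.8,-15)
delta(c+Rb.apply([0,-.010,0]),-29.8,-15)
E
```

```text
t 3.55 pos [0.5198 0.278  0.2309] yaw -29.83 pitch 0.03 roll z.z 0.0 F [-0.6 -0.4  0. ] w 91.7 q [-0.77  0.39  0.26  1.7  -0.11  1.06  0.58]
shift [-0.0274, 0.0802, 0.0046] turn [-0.01, -0.03, -15.03] |d| 0.085 15.0
shift [-0.0015, 0.1768, 0.0046] turn [-0.01, -0.03, -15.03] |d| 0.177 15.0
```

Emit:
{"op": "arm_command", "data": {"plan": [[[-0.014, 0.04, 0.002], [0, 0, -7.5]], [[-0.027, 0.08, 0.0045], [0, 0, -15]], [[-0.021, 0.105, 0.0045], [0, 0, -15]], [[-0.014, 0.13, 0.0045], [0, 0, -15]], [[-0.014, 0.13, 0.0045], [0, 0, -15]]], "fingers": -1}}

```text
clock: 4.05
position: [0.5088, 0.2876, 0.0983]
ee_rot: [-1.595, 0.208, -0.61]
force: [-0.4, -0.9, 0.9]
width: 0.998
```

```bash
python3 - <<'E'
from h import *
s=state()
p=get_image('wrist'); save(p,'w4')
c=np.array([.523,.2815,.0445]); Rb=Rt(-29.8,-15)
delta(c+Rb.apply([0,-.010,0]),-29.8,-15)
E
```

```text
t 4.05 pos [0.5088 0.2876 0.0983] yaw -29.75 pitch -14.93 roll z.z -0.005 F [-0.4 -0.9  0.9] w 91.8 q [-1.    0.51  0.34  1.96  0.14  0.61  0.23]
shift [-0.0004, 0.0475, 0.0012] turn [0.17, -0.06, -0.04] |d| 0.048 0.2
```

View pics/w4.png

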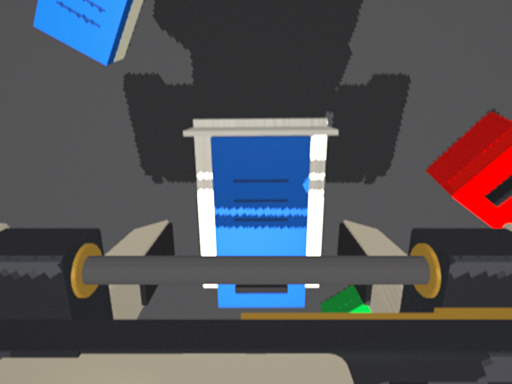

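Emit:
{"op": "arm_command", "data": {"plan": [[[0, 0.024, 0.002], [0, 0, 0]], [[0, 0.042, 0.002], [0, 0, 0]], [[0, 0.0475, 0.002], [0, 0, 0]], [[0, 0.0475, 0.002], [0, 0, 0]], [[0, 0.0475, 0.002], [0, 0, 0]]]}}

```text
clock: 4.6
position: [0.5231, 0.2844, 0.0562]
ee_rot: [-1.589, 0.208, -0.613]
force: [1.3, 1.0, 0.5]
width: 1.0
```

Emit:
{"op": "arm_command", "data": {"plan": [[[0, 0, 0], [0, 0, 0]], [[0, 0, 0], [0, 0, 0]], [[0, 0, 0], [0, 0, 0]], [[0, 0, 0], [0, 0, 0]], [[0, 0, 0], [0, 0, 0]]], "fingers": 1, "squeeze": 25}}

```text
clock: 5.1
position: [0.5225, 0.284, 0.0549]
ee_rot: [-1.591, 0.208, -0.612]
force: [-1.0, -2.2, 2.0]
width: 0.613
```

```bash
python3 - <<'E'
from h import *
s=state()
E
```

```text
t 5.1 pos [0.5225 0.284  0.0549] yaw -29.89 pitch -15.0 roll z.z -0.0 F [-1.  -2.2  2. ] w 56.4 q [-0.97  0.59  0.33  1.97  0.13  0.52  0.24]
```

Emit:
{"op": "arm_command", "data": {"plan": [[[0, 0, 0], [0, 0, 0]], [[0, 0, 0], [0, 0, 0]], [[0, -0.015, 0], [0, 0, 0]], [[0, -0.04, 0], [0, 0, 0]], [[0, -0.07, 0], [0, 0, 0]]], "squeeze": 30}}

```text
clock: 5.6
position: [0.506, 0.2923, 0.122]
ee_rot: [-1.593, 0.209, -0.612]
force: [-0.6, 0.9, -2.4]
width: 0.607
```

```bash
python3 - <<'E'
from h import *
s=state()
p=get_image('wrist'); save(p,'w5')
p=get_image('side'); save(p,'s5'); T=get_image('top')
print([(np.round(d['point']),round(d['confidence'],2),atz(T,d['point'],.01).round(4)) for d in place_of(T,'basket_floor')])
E
```

```text
t 5.6 pos [0.506  0.2923 0.122 ] yaw -29.88 pitch -14.96 roll z.z -0.003 F [-0.6  0.9 -2.4] w 55.8 q [-1.02  0.48  0.35  1.94  0.15  0.66  0.22]
[(array([392., 220.]), 0.6, array([ 0.4933, -0.2893,  0.01  ]))]
```

View pics/w5.png

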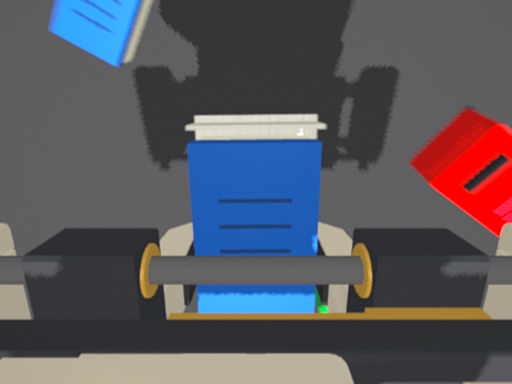

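```bash
python3 -c "
import cv2
a=cv2.imread('pics/s5.png')[80:210,120:300]
cv2.imwrite('pics/s5c.png',cv2.resize(a,None,fx=4,fy=4))
a=cv2.imread('pics/top0.png')[160:280,340:460]
cv2.imwrite('pics/t0b.png',cv2.resize(a,None,fx=5,fy=5,interpolation=2))"
```

```text
(no output)
```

View pics/s5c.png

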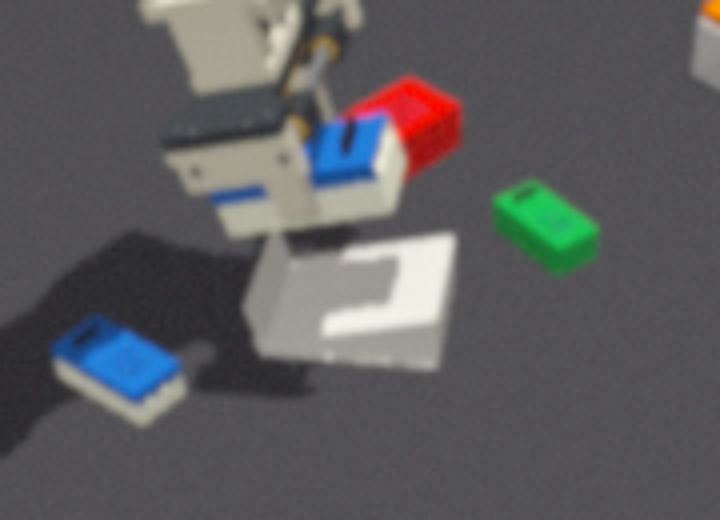

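View pics/t0b.png

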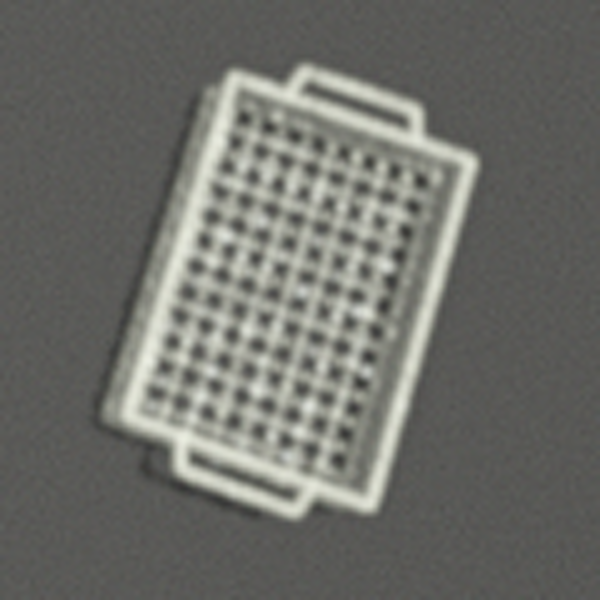

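```bash
python3 - <<'E'
from h import *
T=get_image('top')
P=np.array([atz(T,q,.046) for q in [(385.2,174.6),(435.4,191.6),(414.8,262.2),(365.2,243.4)]]); print(P.round(4))
print('c',P.mean(0)); 
for a,b in((0,3),(1,2),(0,1),(3,2)): d=P[a]-P[b]; print(np.linalg.norm(d).round(4),np.degrees(np.arctan2(d[1],d[0])).round(2))
E
```

```text
[[ 0.6086 -0.2655  0.046 ]
 [ 0.5628 -0.3922  0.046 ]
 [ 0.3833 -0.3241  0.046 ]
 [ 0.4304 -0.2029  0.046 ]]
c [ 0.49627405 -0.2961736   0.046     ]
0.1889 -19.34
0.1919 -20.78
0.1347 70.1
0.13 68.79
```

Emit:
{"op": "arm_command", "data": {"plan": [[[0, 0, 0], [0, 0, 5]], [[0, 0, 0], [0, 0, 10]], [[0, 0, 0], [0, 0, 15]], [[0, 0, 0], [0, 0, 15]]]}}

```text
clock: 6.25
position: [0.5093, 0.2894, 0.1211]
ee_rot: [-1.532, 0.415, -0.413]
force: [0.9, -1.6, -2.6]
width: 0.609
```

Emit:
{"op": "arm_command", "data": {"plan": [[[0.026, 0, -0.037], [0, 8, 0]], [[0.052, 0, -0.074], [0, 16, 0]], [[0.078, 0, -0.111], [0, 24, 0]], [[0.104, 0, -0.148], [0, 32, 0]], [[0.13, 0, -0.185], [0, 40, 0]]]}}

```text
clock: 6.75
position: [0.5263, 0.0665, 0.1214]
ee_rot: [-1.356, 0.95, -0.952]
force: [0.9, -0.2, -4.3]
width: 0.606
```

```bash
python3 - <<'E'
from h import *
s=state(); delta((.546,-.16,.11),-110.3,0)
E
```

```text
t 6.75 pos [0.5263 0.0665 0.1214] yaw -70.16 pitch -0.13 roll z.z -0.001 F [ 0.9 -0.2 -4.3] w 55.7 q [-0.5   0.44  0.37  1.97 -0.22  0.77  0.34]
shift [0.2197, 0.012, -0.0584] turn [0.02, 40.14, 0.15] |d| 0.228 40.1
```

Emit:
{"op": "arm_command", "data": {"plan": [[[0.044, 0.002, -0.012], [0, 8, 0]], [[0.088, 0.004, -0.024], [0, 16, 0]], [[0.132, 0.006, -0.035], [0, 24, 0]], [[0.176, 0.009, -0.047], [0, 32, 0]], [[0.215, 0.012, -0.058], [0, 40, 0]]]}}

```text
clock: 7.25
position: [0.5459, -0.1557, 0.1095]
ee_rot: [-1.024, 1.463, -1.467]
force: [0.5, 0.7, -2.8]
width: 0.607
```

Emit:
{"op": "arm_command", "data": {"plan": [[[0, 0, 0], [0, 0, 0]], [[0, 0, 0], [0, 0, 0]]]}}

```text
clock: 7.45
position: [0.5458, -0.1543, 0.1093]
ee_rot: [-1.027, 1.461, -1.462]
force: [-0.6, 0.8, -2.9]
width: 0.607
```

```bash
python3 - <<'E'
from h import *
s=state(); delta((.546,-.16,.11),-110.3,0)
p=get_image('wrist'); save(p,'w6'); p=get_image('top'); save(p,'t6')
E
```

```text
t 7.45 pos [ 0.5458 -0.1543  0.1093] yaw -109.94 pitch -0.16 roll z.z -0.001 F [-0.6  0.8 -2.9] w 55.9 q [-0.21  0.54  0.55  1.9  -0.38  0.81  0.2 ]
shift [0.0053, -0.0007, 0.0021] turn [0.08, 0.36, 0.16] |d| 0.006 0.4
```

View pics/t6.png

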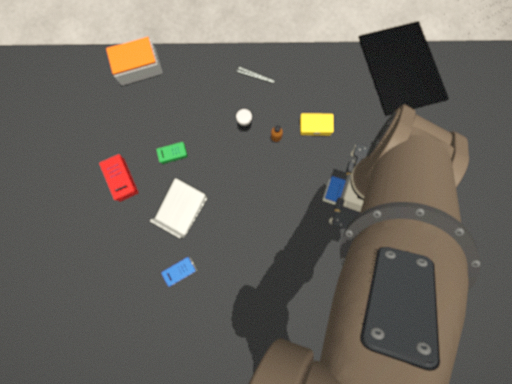

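View pics/w6.png

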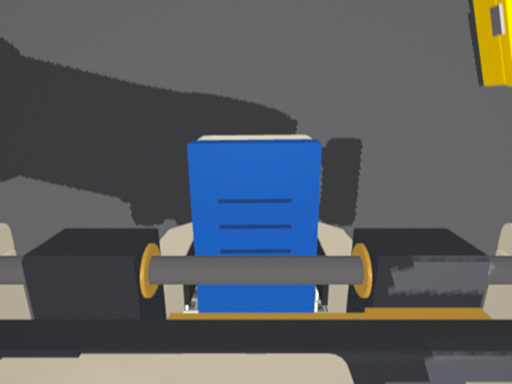

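Emit:
{"op": "arm_command", "data": {"plan": [[[0.004, 0.03, 0.002], [0, 0.3, 0.15]], [[0.004, 0.055, 0.002], [0, 0.3, 0.15]], [[0.004, 0.07, 0.002], [0, 0.3, 0.15]], [[0.004, 0.073, 0.002], [0, 0.3, 0.15]], [[0.004, 0.074, 0.002], [0, 0.3, 0.15]]]}}

```text
clock: 8.05
position: [0.5475, -0.1576, 0.0365]
ee_rot: [-1.02, 1.464, -1.461]
force: [0.2, -0.2, -2.8]
width: 0.608
```

Emit:
{"op": "arm_command", "data": {"plan": [[[0, 0.001, 0], [0, 0, 0]], [[0, 0.002, 0], [0, 0, 0]], [[0, 0.003, 0], [0, 0, 0]]]}}

```text
clock: 8.35
position: [0.5478, -0.1584, 0.0341]
ee_rot: [-1.018, 1.464, -1.462]
force: [0.2, 0.3, -2.3]
width: 0.61
```

```bash
python3 - <<'E'
from h import *
s=state(); p=get_image('side'); save(p,'s7')
cv2.imwrite('pics/s7c.png',cv2.resize(p['color'][180:384,220:512,::-1],None,fx=2.7,fy=2.7))
E
```

```text
t 8.35 pos [ 0.5478 -0.1584  0.0341] yaw -110.18 pitch 0.17 roll z.z 0.001 F [ 0.2  0.3 -2.3] w 56.1 q [-0.14  0.65  0.47  1.94 -0.47  0.66  0.28]
```

View pics/s7c.png

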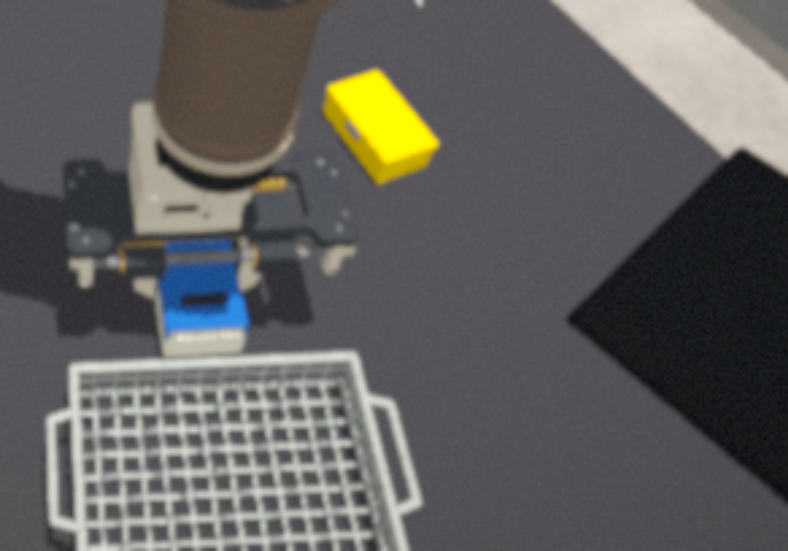

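Emit:
{"op": "arm_command", "data": {"plan": [[[0, 0.001, 0], [0, 0, 0]], [[0, 0.002, 0], [0, 0, 0]], [[0, 0.003, 0], [0, 0, 0]]]}}

```text
clock: 8.7
position: [0.5474, -0.1584, 0.0304]
ee_rot: [-1.019, 1.465, -1.462]
force: [0.3, -0.8, -3.0]
width: 0.609
```

Emit:
{"op": "arm_command", "data": {"plan": [[[0, 0.001, 0], [0, 0, 0]], [[0, 0.0015, 0], [0, 0, 0]]]}}

```text
clock: 8.9
position: [0.5474, -0.1585, 0.0296]
ee_rot: [-1.019, 1.465, -1.462]
force: [-3.7, 0.9, 15.3]
width: 0.604
```

Emit:
{"op": "arm_command", "data": {"plan": [[[0, -0.001, 0], [0, 0, 0]], [[0, -0.001, 0], [0, 0, 0]]]}}

```text
clock: 9.1
position: [0.5475, -0.1584, 0.03]
ee_rot: [-1.019, 1.464, -1.462]
force: [-0.1, -0.2, -2.1]
width: 0.613
```

Emit:
{"op": "arm_command", "data": {"plan": [[[0, 0, 0], [0, 0, 0]], [[0, 0, 0], [0, 0, 0]], [[0, 0, 0], [0, 0, 0]], [[0, 0, 0], [0, 0, 0]], [[0, 0, 0], [0, 0, 0]]], "fingers": -1}}

```text
clock: 9.6
position: [0.5474, -0.1584, 0.0299]
ee_rot: [-1.019, 1.465, -1.462]
force: [-0.4, -0.6, -1.1]
width: 0.978
```

Emit:
{"op": "arm_command", "data": {"plan": [[[0, -0.02, 0], [0, 0, 0]], [[0, -0.05, 0], [0, 0, 0]], [[0, -0.085, 0], [0, 0, 0]], [[0, -0.11, 0], [0, 0, 0]], [[0, -0.11, 0], [0, 0, 0]]]}}

```text
clock: 10.1
position: [0.5492, -0.1595, 0.1433]
ee_rot: [-1.015, 1.46, -1.465]
force: [0.7, -0.7, -0.3]
width: 1.0
```

```bash
python3 - <<'E'
from h import *
s=state()
p=get_image('wrist'); save(p,'w8')
for t,z in [('ballbox_center',.019),('ballbox_lip',.026),('lid_rib',.043)]:
        print(t,[(np.round(d['point']),round(d['confidence'],2),atz(p,d['point'],z,s).round(4)) for d in place_of(p,t)])
p=get_image('side'); save(p,'s8')
cv2.imwrite('pics/s8c.png',cv2.resize(p['color'][220:384,220:420,::-1],None,fx=3.5,fy=3.5))
E
```

```text
t 10.1 pos [ 0.5492 -0.1595  0.1433] yaw -110.2 pitch 0.22 roll z.z 0.006 F [ 0.7 -0.7 -0.3] w 92.0 q [-0.22  0.5   0.58  1.87 -0.36  0.87  0.19]
ballbox_center [(array([251., 185.]), 0.76, array([ 0.5475, -0.1553,  0.019 ]))]
ballbox_lip [(array([250., 249.]), 0.79, array([ 0.5265, -0.2092,  0.026 ]))]
lid_rib [(array([252., 236.]), 0.89, array([ 0.5358, -0.1905,  0.043 ]))]
```

View pics/w8.png

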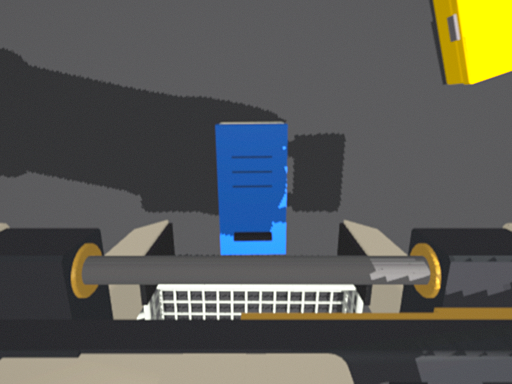

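View pics/s8c.png

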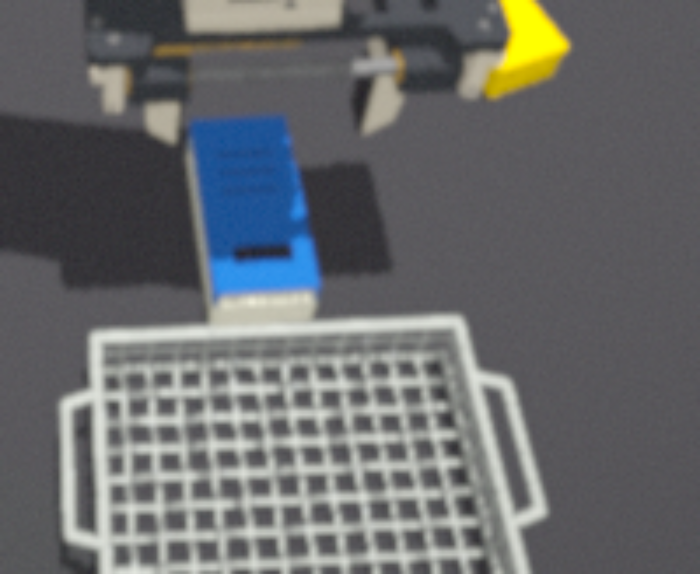

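```bash
cat >> h.py <<'E'
C=np.array([.5474,-.1575,.019]); YAW=-110.2
def at(x,z,y=0): return C*[1,1,0]+R.from_euler('z',YAW,degrees=True).apply([x,y,z])
E
python3 - <<'E'
from h import *
state(); delta(at(.055,.11),YAW,0); delta(at(.055,.063),YAW,0)
E
```

```text
t 10.35 pos [ 0.5466 -0.1583  0.1389] yaw -110.19 pitch 0.14 roll z.z -0.002 F [-0.2 -1.1  0. ] w 92.1 q [-0.22  0.51  0.58  1.87 -0.36  0.87  0.19]
shift [0.054, 0.0288, 0.0005] turn [0.1, 0.01, -0.14] |d| 0.061 0.2
shift [0.0542, 0.0758, 0.0006] turn [0.1, 0.01, -0.14] |d| 0.093 0.2
```

Emit:
{"op": "arm_command", "data": {"plan": [[[0.027, 0.005, 0.0005], [0, 0, 0]], [[0.054, 0.01, 0.0005], [0, 0, 0]], [[0.054, 0.03, 0.0005], [0, 0, 0]], [[0.054, 0.05, 0.0005], [0, 0, 0]], [[0.054, 0.055, 0.0005], [0, 0, 0]]], "fingers": 1, "squeeze": 10}}

```text
clock: 10.85
position: [0.5273, -0.2088, 0.0821]
ee_rot: [-1.022, 1.469, -1.46]
force: [-0.1, 0.4, -0.7]
width: 0.617
```

Emit:
{"op": "arm_command", "data": {"plan": [[[0, 0, 0], [0, 0, 0]], [[0, 0, 0], [0, 0, 0]], [[0, 0, 0], [0, 0, 0]]]}}

```text
clock: 11.15
position: [0.5297, -0.2094, 0.0855]
ee_rot: [-1.018, 1.464, -1.462]
force: [0.9, -0.1, -0.3]
width: 0.352
```

```bash
python3 - <<'E'
from h import *
s=state(); delta(at(.055,.063),YAW,0)
p=get_image('side'); save(p,'s9')
cv2.imwrite('pics/s9c.png',cv2.resize(p['color'][220:384,220:420,::-1],None,fx=3.5,fy=3.5))
E
```

```text
t 11.15 pos [ 0.5297 -0.2094  0.0855] yaw -110.18 pitch 0.16 roll z.z 0.001 F [ 0.9 -0.1 -0.3] w 32.4 q [-0.09  0.58  0.53  1.92 -0.42  0.76  0.33]
shift [0.0002, 0.0225, -0.0013] turn [-0.07, 0.02, -0.16] |d| 0.023 0.2
```

View pics/s9c.png

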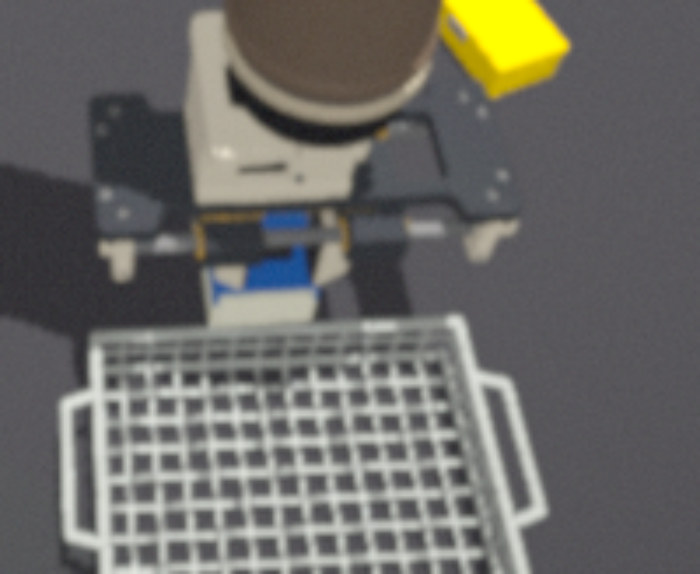

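Emit:
{"op": "arm_command", "data": {"plan": [[[0, 0, 0], [0, 0, 0]], [[0, 0, 0], [0, 0, 0]], [[0, 0, 0], [0, 0, 0]], [[0, 0.01, -0.001], [0, 0, 0]], [[0, 0.018, -0.001], [0, 0, 0]]]}}

```text
clock: 11.7
position: [0.528, -0.2087, 0.066]
ee_rot: [-1.019, 1.465, -1.462]
force: [0.1, -0.9, 0.7]
width: 0.008
```

Emit:
{"op": "arm_command", "data": {"plan": [[[0, 0.003, 0], [0, 0, 0]], [[0, 0.004, 0], [0, 0, 0]], [[0, 0.004, 0], [0, 0, 0]]]}}

```text
clock: 12.0
position: [0.5281, -0.209, 0.0625]
ee_rot: [-1.019, 1.465, -1.462]
force: [-0.1, -0.5, 0.8]
width: 0.003
```

```bash
python3 - <<'E'
from h import *
s=state(); delta(at(.055,.063),YAW,0)
E
```

```text
t 12.0 pos [ 0.5281 -0.209   0.0625] yaw -110.2 pitch 0.14 roll z.z -0.001 F [-0.1 -0.5  0.8] w 0.2 q [-0.07  0.61  0.51  1.93 -0.44  0.71  0.35]
shift [-0.0, -0.0005, 0.0003] turn [0.03, 0.0, -0.14] |d| 0.001 0.1
```

Emit:
{"op": "arm_command", "data": {"plan": [[[-0.008, 0, 0], [0, 0, 0]], [[-0.018, 0, 0], [0, 0, 0]], [[-0.028, 0, 0], [0, 0, 0]], [[-0.038, 0, 0], [0, 0, 0]], [[-0.046, 0, 0], [0, 0, 0]]]}}

```text
clock: 12.5
position: [0.5447, -0.1642, 0.0629]
ee_rot: [-1.019, 1.464, -1.461]
force: [0.5, 0.1, 0.3]
width: 0.006
```

Emit:
{"op": "arm_command", "data": {"plan": [[[-0.005, 0, 0], [0, 0, 0]], [[-0.009, 0, 0], [0, 0, 0]], [[-0.012, 0, 0], [0, 0, 0]], [[-0.013, 0, 0], [0, 0, 0]]]}}

```text
clock: 12.9
position: [0.5487, -0.1534, 0.063]
ee_rot: [-1.019, 1.465, -1.462]
force: [-0.2, 1.3, 0.3]
width: 0.009
```

```bash
python3 - <<'E'
from h import *
s=state(); delta(at(-.007,.063),YAW,0)
p=get_image('wrist'); save(p,'w10')
p=get_image('side'); save(p,'s10')
cv2.imwrite('pics/s10c.png',cv2.resize(p['color'][220:384,220:420,::-1],None,fx=3.5,fy=3.5))
E
```

```text
t 12.9 pos [ 0.5487 -0.1534  0.063 ] yaw -110.19 pitch 0.15 roll z.z 0.0 F [-0.2  1.3  0.3] w 0.8 q [-0.18  0.61  0.51  1.93 -0.45  0.72  0.25]
shift [-0.0027, -0.0, 0.0002] turn [-0.0, 0.01, -0.15] |d| 0.003 0.2
```

View pics/s10c.png

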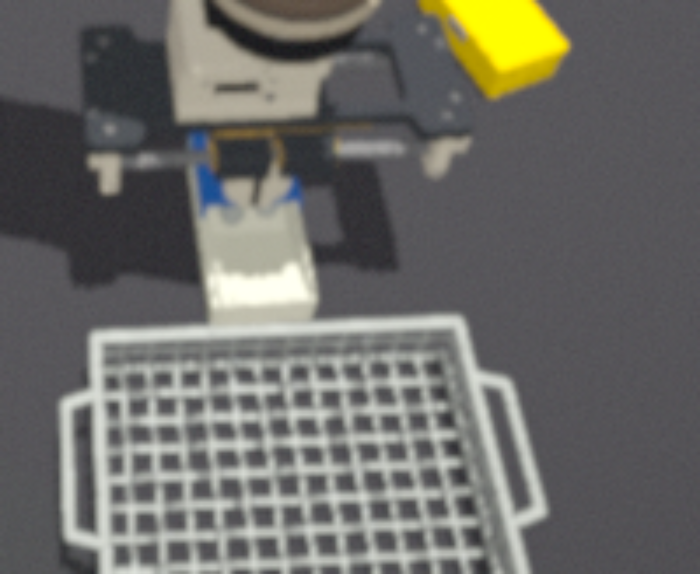

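View pics/w10.png

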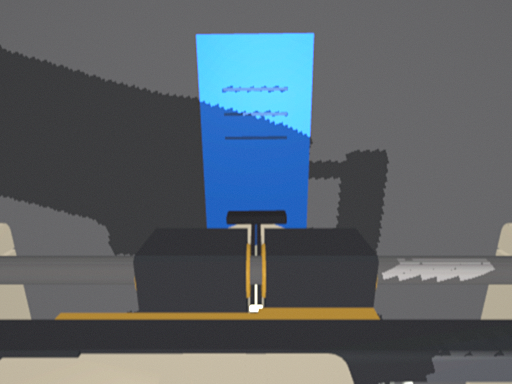

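Emit:
{"op": "arm_command", "data": {"plan": [[[-0.001, 0, 0], [0, 0, 0]], [[-0.002, 0, 0], [0, 0, 0]], [[-0.003, 0, 0], [0, 0, 0]], [[-0.003, 0, 0], [0, 0, 0]]]}}

```text
clock: 13.4
position: [0.5495, -0.1511, 0.063]
ee_rot: [-1.019, 1.465, -1.462]
force: [-0.5, -1.6, 0.0]
width: 0.007
```

```bash
python3 - <<'E'
from h import *
s=state(); delta(at(-.007,.063),YAW,0)
p=get_image('wrist'); save(p,'w11')
print([(np.round(d['point']),round(d['confidence'],2),atz(p,d['point'],.043,s).round(4)) for d in place_of(p,'lid_rib')], at(-.019,.043))
# lid rear edge 
c=p['color'].astype(int); m=(c[:,255,2]-c[:,255,0]>60); r=np.argmax(m); print('rear row',r, 'expected', proj(p,at(-.110,.038),s))
E
```

```text
t 13.4 pos [ 0.5495 -0.1511  0.063 ] yaw -110.21 pitch 0.13 roll z.z 0.0 F [-0.5 -1.6  0. ] w 0.6 q [-0.18  0.61  0.51  1.93 -0.45  0.72  0.25]
shift [-0.0002, -0.0, 0.0002] turn [-0.0, -0.01, -0.13] |d| 0.0 0.1
[(array([255., 215.]), 0.66, array([ 0.5545, -0.138 ,  0.043 ]))] [ 0.55396067 -0.13966863  0.043     ]
rear row 33 expected [254.50195704  34.30413251]
```

Emit:
{"op": "arm_command", "data": {"plan": [[[0.004, 0, 0], [0, 0, 0]], [[0.004, -0.015, 0], [0, 0, 0]], [[0.0, -0.04, 0], [0, 0, 0]], [[-0.01, -0.06, 0], [0, 0, 0]], [[-0.02, -0.07, 0], [0, 0, 0]]]}}

```text
clock: 14.0
position: [0.5575, -0.1323, 0.1357]
ee_rot: [-1.016, 1.463, -1.464]
force: [0.5, 0.9, 0.1]
width: 0.004
```

Emit:
{"op": "arm_command", "data": {"plan": [[[0, 0, 0], [0, 0, 0]], [[0, 0, 0], [0, 0, 0]], [[0, 0, 0], [0, 0, 0]], [[0, 0, 0], [0, 0, 0]], [[0, 0, 0], [0, 0, 0]]], "fingers": -1}}

```text
clock: 14.5
position: [0.556, -0.1325, 0.1325]
ee_rot: [-1.02, 1.466, -1.462]
force: [-0.6, -0.4, 0.2]
width: 0.394
```

```bash
python3 - <<'E'
from h import *
s=state(); delta(at(-.028,.030),YAW,0)
p=get_image('wrist'); save(p,'w12')
print('rib',[(np.round(d['point']),round(d['confidence'],2),atz(p,d['point'],.043,s).round(4)) for d in place_of(p,'lid_rib')], at(-.019,.043))
print('lip',[(np.round(d['point']),round(d['confidence'],2),atz(p,d['point'],.026,s).round(4)) for d in place_of(p,'ballbox_lip')], at(.055,.026))
for q in [(-.11,.028),(-.11,-.028),(0,.028),(0,-.028)]: print(proj(p,at(q[0],.038,q[1]),s).round(0))
p=get_image('side'); save(p,'s12')
cv2.imwrite('pics/s12c.png',cv2.resize(p['color'][220:384,220:420,::-1],None,fx=3.5,fy=3.5))
E
```

```text
t 14.5 pos [ 0.556  -0.1325  0.1325] yaw -110.23 pitch 0.12 roll z.z -0.001 F [-0.6 -0.4  0.2] w 36.2 q [-0.27  0.52  0.58  1.87 -0.37  0.86  0.15]
shift [-0.0014, 0.1025, 0.0007] turn [0.06, -0.03, -0.12] |d| 0.102 0.1
rib [(array([257., 207.]), 0.65, array([ 0.5557, -0.1383,  0.043 ]))] [ 0.55396067 -0.13966863  0.043     ]
lip [] [ 0.5284086  -0.20911712  0.026     ]
[295.  86.]
[216.  86.]
[291. 230.]
[221. 230.]
```

View pics/s12c.png

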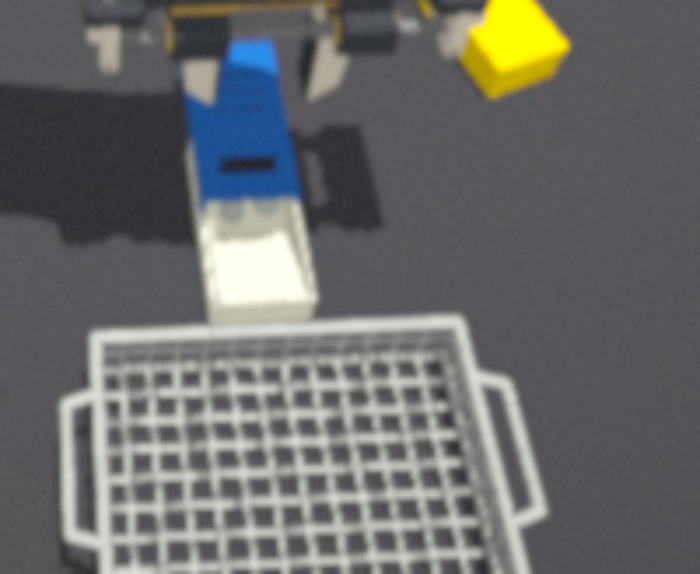

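View pics/w12.png

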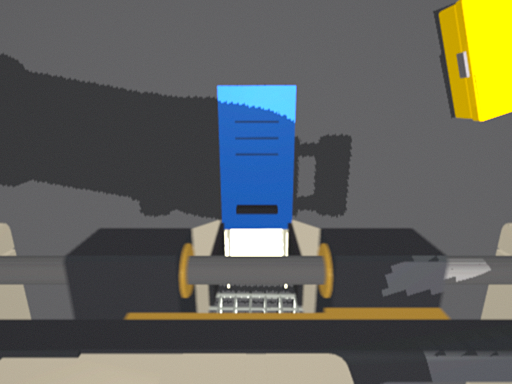

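Emit:
{"op": "arm_command", "data": {"plan": [[[0, 0, 0.0007], [0, 0, 0]], [[0, 0, 0.0007], [0, 0, 0]], [[0, 0, 0.0007], [0, 0, 0]], [[0, 0.02, 0.0007], [0, 0, 0]], [[0, 0.04, 0.0007], [0, 0, 0]]]}}

```text
clock: 15.2
position: [0.5578, -0.1323, 0.0931]
ee_rot: [-1.018, 1.463, -1.462]
force: [0.8, 0.8, -0.5]
width: 0.982
```

```bash
python3 - <<'E'
from h import *
s=state(); delta(at(-.027,.030),YAW,0)
E
```

```text
t 15.2 pos [ 0.5578 -0.1323  0.0931] yaw -110.17 pitch 0.18 roll z.z 0.002 F [ 0.8  0.8 -0.5] w 90.3 q [-0.24  0.57  0.55  1.9  -0.42  0.78  0.19]
shift [0.0004, 0.0631, -0.0012] turn [-0.1, 0.03, -0.18] |d| 0.063 0.2
```

Emit:
{"op": "arm_command", "data": {"plan": [[[0, 0.025, 0], [0, 0, 0]], [[0, 0.045, 0], [0, 0, 0]], [[0, 0.058, 0], [0, 0, 0]], [[0, 0.0625, 0], [0, 0, 0]], [[0, 0.0625, 0], [0, 0, 0]]]}}

```text
clock: 15.7
position: [0.5571, -0.1322, 0.0304]
ee_rot: [-1.019, 1.465, -1.462]
force: [-0.0, -0.6, 0.1]
width: 1.003
```

```bash
python3 - <<'E'
from h import *
s=state(); delta(at(-.027,.030),YAW,0)
E
```

```text
t 15.7 pos [ 0.5571 -0.1322  0.0304] yaw -110.2 pitch 0.14 roll z.z -0.0 F [-0.  -0.6  0.1] w 92.3 q [-0.19  0.66  0.48  1.94 -0.48  0.66  0.24]
shift [0.0001, 0.0004, -0.0004] turn [0.03, 0.0, -0.14] |d| 0.001 0.1
```

Emit:
{"op": "arm_command", "data": {"plan": [[[0, 0, 0], [0, 0, 0]], [[0, 0, 0], [0, 0, 0]], [[0, 0, 0], [0, 0, 0]], [[0, 0, 0], [0, 0, 0]], [[0, 0, 0], [0, 0, 0]]], "fingers": 1, "squeeze": 40}}

```text
clock: 16.2
position: [0.5573, -0.1321, 0.0308]
ee_rot: [-1.019, 1.464, -1.462]
force: [-1.9, 2.3, 1.9]
width: 0.617
```

Emit:
{"op": "arm_command", "data": {"plan": [[[0, 0, 0], [0, 0, 0]], [[0, 0, 0], [0, 0, 0]]]}}

```text
clock: 16.4
position: [0.5573, -0.132, 0.0307]
ee_rot: [-1.019, 1.465, -1.462]
force: [-1.7, 0.6, 3.8]
width: 0.607
```

```bash
python3 - <<'E'
from h import *
s=state()
E
```

```text
t 16.4 pos [ 0.5573 -0.132   0.0307] yaw -110.18 pitch 0.17 roll z.z 0.0 F [-1.7  0.6  3.8] w 55.8 q [-0.19  0.66  0.48  1.94 -0.49  0.66  0.24]
```

Emit:
{"op": "arm_command", "data": {"plan": [[[0, -0.005, 0], [0, 0, 0]], [[0, -0.018, 0], [0, 0, 0]], [[0, -0.035, 0], [0, 0, 0]], [[0, -0.05, 0], [0, 0, 0]], [[0, -0.06, 0], [0, 0, 0]]]}}

```text
clock: 16.9
position: [0.5576, -0.1325, 0.0923]
ee_rot: [-1.018, 1.464, -1.463]
force: [0.9, -0.9, -3.0]
width: 0.605
```

```bash
python3 - <<'E'
from h import *
s=state()
p=get_image('side'); save(p,'s13')
cv2.imwrite('pics/s13c.png',cv2.resize(p['color'][220:384,220:420,::-1],None,fx=3.5,fy=3.5))
p=get_image('wrist'); save(p,'w13')
E
```

```text
t 16.9 pos [ 0.5576 -0.1325  0.0923] yaw -110.19 pitch 0.17 roll z.z 0.001 F [ 0.9 -0.9 -3. ] w 55.7 q [-0.24  0.57  0.55  1.9  -0.42  0.78  0.19]
```

View pics/s13c.png

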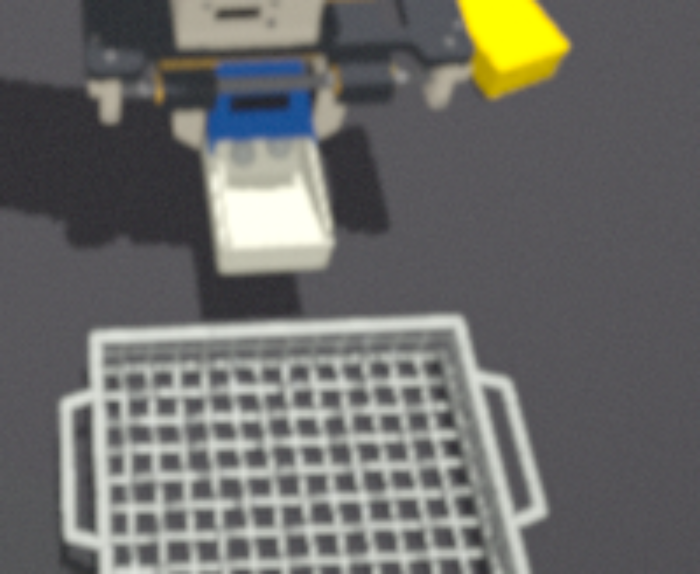

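View pics/w13.png

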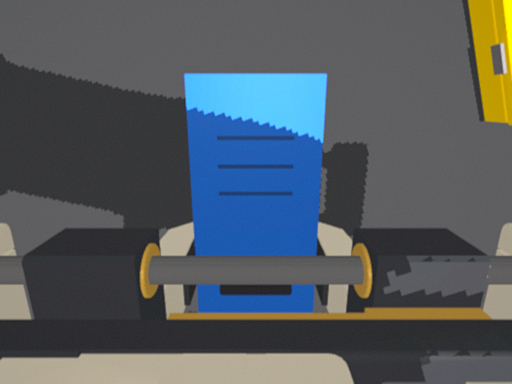

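Emit:
{"op": "arm_command", "data": {"plan": [[[0.01, 0, 0], [0, 0, 0]], [[0.026, 0, 0], [0, 0, 0]], [[0.045, 0, 0], [0, 0, 0]], [[0.063, 0, 0], [0, 0, 0]], [[0.076, 0, 0], [0, 0, 0]]]}}

```text
clock: 17.5
position: [0.5291, -0.2065, 0.0898]
ee_rot: [-1.019, 1.467, -1.464]
force: [-0.0, 0.3, -2.6]
width: 0.612
```

Emit:
{"op": "arm_command", "data": {"plan": [[[0, 0, 0], [0, 0, 0]], [[0, 0, 0], [0, 0, 0]]]}}

```text
clock: 17.7
position: [0.5307, -0.2037, 0.09]
ee_rot: [-1.019, 1.466, -1.462]
force: [0.5, 0.1, -1.9]
width: 0.608
```

```bash
python3 - <<'E'
from h import *
s=state(); delta(at(.049,.091),YAW,0)
p=get_image('side'); save(p,'s14')
cv2.imwrite('pics/s14c.png',cv2.resize(p['color'][220:384,220:420,::-1],None,fx=3.5,fy=3.5))
E
```

```text
t 17.7 pos [ 0.5307 -0.2037  0.09  ] yaw -110.24 pitch 0.17 roll z.z -0.001 F [ 0.5  0.1 -1.9] w 55.9 q [-0.1   0.57  0.54  1.91 -0.42  0.77  0.32]
shift [-0.0001, -0.001, -0.0003] turn [0.03, -0.04, -0.17] |d| 0.001 0.2
```

View pics/s14c.png

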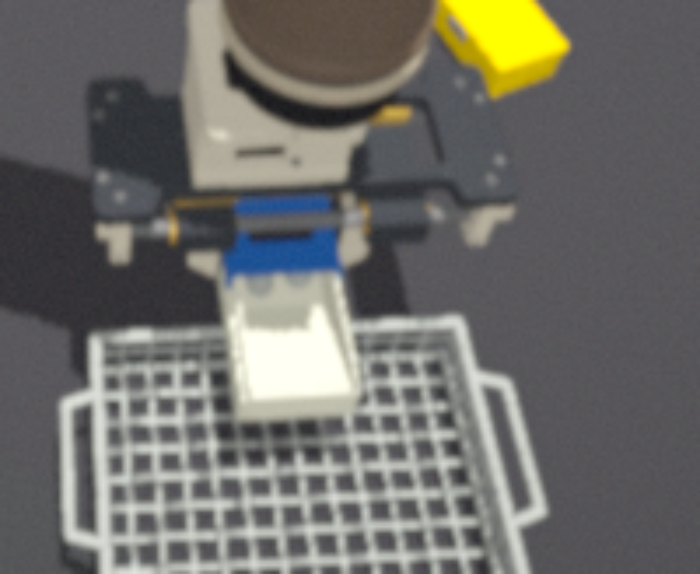

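Tip gradually about the lip.

Emit:
{"op": "arm_command", "data": {"plan": [[[0.0014, -0.0085, 0], [0, 0, 8]], [[0.0044, -0.0165, 0], [0, 0, 16]], [[0.0089, -0.025, 0], [0, 0, 24]], [[0.0149, -0.033, 0], [0, 0, 32]], [[0.0149, -0.033, 0], [0, 0, 32]]]}}

```text
clock: 18.25
position: [0.5235, -0.2242, 0.1225]
ee_rot: [-0.533, 1.589, -1.061]
force: [-0.9, -1.6, -3.6]
width: 0.606
```

```bash
python3 - <<'E'
from h import *
s=state()
p=get_image('side'); save(p,'s15')
cv2.imwrite('pics/s15c.png',cv2.resize(p['color'][220:384,220:420,::-1],None,fx=3.5,fy=3.5))
delta(at(.131-.0492,.074+.0657),YAW,50)
E
```

```text
t 18.25 pos [ 0.5235 -0.2242  0.1225] yaw -110.78 pitch 32.18 roll z.z -0.0 F [-0.9 -1.6 -3.6] w 55.8 q [ 0.45  0.61  0.27  1.82 -0.79  1.09  0.82]
shift [0.0025, -0.022, -0.0005] turn [-0.19, -0.3, 17.91] |d| 0.022 17.9
```

View pics/s15c.png

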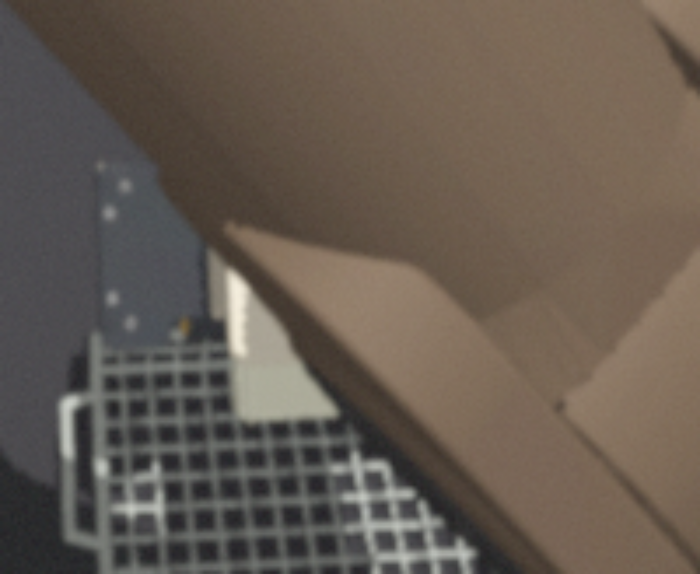

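Emit:
{"op": "arm_command", "data": {"plan": [[[0.0005, -0.006, 0], [0, 0, 5]], [[0.001, -0.012, 0], [0, 0, 10]], [[0.002, -0.018, 0], [0, 0, 15]], [[0.0025, -0.023, 0], [0, 0, 19]], [[0.0025, -0.023, 0], [0, 0, 19]]]}}

```text
clock: 18.8
position: [0.5205, -0.2314, 0.1399]
ee_rot: [-0.265, 1.61, -0.803]
force: [-0.7, -0.9, -2.7]
width: 0.608
```

Emit:
{"op": "arm_command", "data": {"plan": [[[0, 0, 0], [0, 0, 0]], [[0, 0, 0], [0, 0, 0]], [[0, 0, 0], [0, 0, 0]], [[0, 0, 0], [0, 0, 0]], [[0, 0, 0], [0, 0, 0]]]}}

```text
clock: 19.3
position: [0.521, -0.2308, 0.1417]
ee_rot: [-0.265, 1.607, -0.803]
force: [0.1, -0.6, -2.7]
width: 0.605
```

```bash
python3 - <<'E'
from h import *
s=state()
p=get_image('side'); save(p,'s16')
cv2.imwrite('pics/s16c.png',cv2.resize(p['color'][220:384,220:420,::-1],None,fx=3.5,fy=3.5))
p=get_image('wrist'); save(p,'w16')
for n in (1,2,3): print(n,[(np.round(d['point']),round(d['confidence'],2)) for d in place_of(get_image('side'),'ball%d_center'%n)])
E
```

```text
t 19.3 pos [ 0.521  -0.2308  0.1417] yaw -110.11 pitch 51.12 roll z.z 0.0 F [ 0.1 -0.6 -2.7] w 55.6 q [ 0.65  0.73  0.17  1.73 -0.92  1.36  0.99]
1 []
2 [(array([357., 230.]), 0.36)]
3 []
```

View pics/s16c.png

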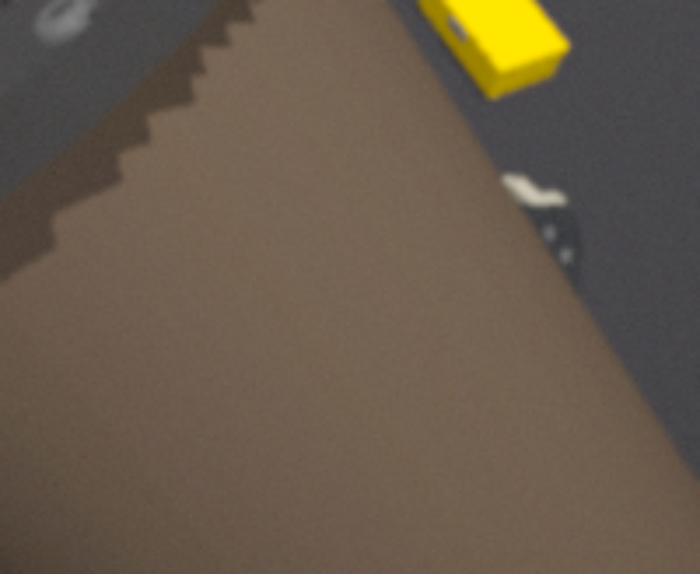

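View pics/w16.png

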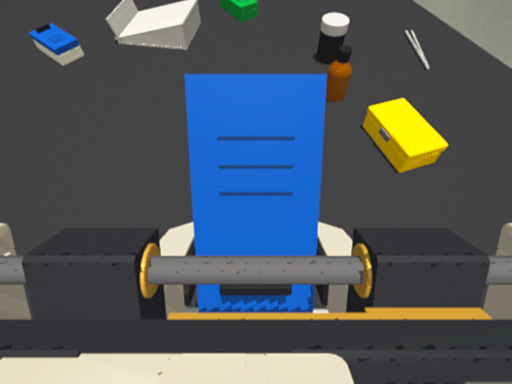

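Emit:
{"op": "arm_command", "data": {"plan": [[[0, -0.004, 0], [0, 0, 4]], [[0, -0.004, 0], [0, 0, 4]], [[0, -0.004, 0], [0, 0, 4]], [[0, -0.004, 0], [0, 0, 4]], [[0, -0.004, 0], [0, 0, 4]]]}}

```text
clock: 20.2
position: [0.52, -0.2337, 0.1442]
ee_rot: [-0.208, 1.607, -0.749]
force: [0.6, 0.2, -2.7]
width: 0.607
```

Emit:
{"op": "arm_command", "data": {"plan": [[[0, 0, 0], [0, 0, 0]], [[0, 0, 0], [0, 0, 0]], [[0, 0, 0], [0, 0, 0]], [[0, 0, 0], [0, 0, 0]], [[0, 0, 0], [0, 0, 0]]]}}

```text
clock: 20.7
position: [0.5197, -0.2341, 0.1439]
ee_rot: [-0.207, 1.608, -0.749]
force: [-0.3, 1.2, -2.0]
width: 0.611
```

```bash
python3 - <<'E'
from h import *
s=state()
delta(at(.131-.082*np.cos(np.radians(27))+.002,.080+.0412),YAW,27)
E
```

```text
t 20.7 pos [ 0.5197 -0.2341  0.1439] yaw -110.19 pitch 55.15 roll z.z -0.0 F [-0.3  1.2 -2. ] w 56.2 q [ 0.69  0.77  0.15  1.71 -0.94  1.41  1.01]
shift [0.0064, 0.0306, -0.0004] turn [0.01, 0.01, -28.15] |d| 0.031 28.1
```

Emit:
{"op": "arm_command", "data": {"plan": [[[0.0013, 0.006, 0], [0, 0, -6]], [[0.0026, 0.012, 0], [0, 0, -12]], [[0.0038, 0.018, 0], [0, 0, -18]], [[0.0051, 0.024, 0], [0, 0, -24]], [[0.0064, 0.03, 0], [0, 0, -28]]]}}

```text
clock: 21.2
position: [0.5277, -0.2135, 0.1224]
ee_rot: [-0.617, 1.57, -1.121]
force: [0.2, 0.2, -1.8]
width: 0.61
```

```bash
python3 - <<'E'
from h import *
s=state()
delta(at(.049,.096),YAW,0)
E
```

```text
t 21.2 pos [ 0.5277 -0.2135  0.1224] yaw -110.06 pitch 26.99 roll z.z 0.002 F [ 0.2  0.2 -1.8] w 56.1 q [ 0.36  0.58  0.29  1.84 -0.74  1.03  0.75]
shift [0.0028, 0.0282, -0.0009] turn [-0.09, 0.1, -26.99] |d| 0.028 27.0
```

Emit:
{"op": "arm_command", "data": {"plan": [[[0.0006, 0.004, 0], [0, 0, -6.8]], [[0.0012, 0.01, 0], [0, 0, -13.5]], [[0.002, 0.017, 0], [0, 0, -20]], [[0.0025, 0.024, 0], [0, 0, -27]], [[0.0028, 0.026, 0], [0, 0, -27]]]}}

```text
clock: 21.7
position: [0.5326, -0.1978, 0.0962]
ee_rot: [-1.027, 1.458, -1.453]
force: [-0.6, 2.3, -2.7]
width: 0.605
```

```bash
python3 - <<'E'
from h import *
s=state()
p=get_image('side'); save(p,'s17')
cv2.imwrite('pics/s17c.png',cv2.resize(p['color'][220:384,220:420,::-1],None,fx=3.5,fy=3.5))
print([(np.round(d['point']),round(d['confidence'],2)) for d in place_of(p,'ball1_center')])
delta(at(-.027,.091),YAW,0)
E
```

```text
t 21.7 pos [ 0.5326 -0.1978  0.0962] yaw -109.51 pitch 0.15 roll z.z -0.002 F [-0.6  2.3 -2.7] w 55.6 q [-0.1   0.56  0.52  1.91 -0.38  0.78  0.29]
[(array([259., 382.]), 0.59), (array([297., 282.]), 0.45)]
shift [-0.0755, 0.006, 0.0005] turn [0.1, 0.24, -0.24] |d| 0.076 0.4
```

View pics/s17c.png

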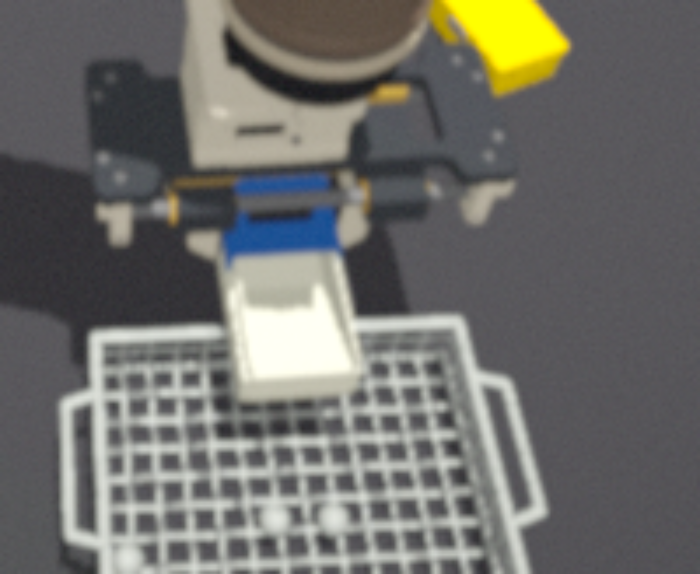

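Emit:
{"op": "arm_command", "data": {"plan": [[[-0.015, 0, 0], [0, 0.3, 0]], [[-0.035, 0, 0], [0, 0.3, 0]], [[-0.055, 0, 0], [0, 0.3, 0]], [[-0.07, 0, 0], [0, 0.3, 0]], [[-0.0755, 0, 0], [0, 0.3, 0]]]}}

```text
clock: 22.3
position: [0.5567, -0.1336, 0.0974]
ee_rot: [-1.015, 1.469, -1.464]
force: [-0.2, -0.1, -3.1]
width: 0.606
```

Emit:
{"op": "arm_command", "data": {"plan": [[[0, 0, 0], [0, 0, 0]], [[0, 0.015, 0], [0, 0, 0]], [[0, 0.035, 0], [0, 0, 0]], [[0, 0.05, 0], [0, 0, 0]], [[0, 0.055, 0], [0, 0, 0]]]}}

```text
clock: 22.8
position: [0.5547, -0.1352, 0.0401]
ee_rot: [-1.018, 1.472, -1.466]
force: [0.2, 0.0, -3.3]
width: 0.61
```

```bash
python3 - <<'E'
from h import *
s=state()
delta(at(-.027,.0305),YAW,0)
E
```

```text
t 22.8 pos [ 0.5547 -0.1352  0.0401] yaw -110.56 pitch 0.09 roll z.z -0.003 F [ 0.2  0.  -3.3] w 56.1 q [-0.18  0.64  0.47  1.93 -0.45  0.67  0.21]
shift [-0.0035, 0.0096, 0.0008] turn [0.18, -0.36, -0.09] |d| 0.01 0.4
```

Emit:
{"op": "arm_command", "data": {"plan": [[[-0.001, 0.003, 0], [0.18, 0, 0]], [[-0.002, 0.005, 0], [0.18, 0, 0]], [[-0.002, 0.007, 0], [0.18, 0, 0]], [[-0.002, 0.008, 0], [0.18, 0, 0]]]}}

```text
clock: 23.2
position: [0.5574, -0.1327, 0.0346]
ee_rot: [-1.014, 1.465, -1.468]
force: [0.2, 0.1, -2.2]
width: 0.607
```

Emit:
{"op": "arm_command", "data": {"plan": [[[0, 0.001, 0], [0, 0, 0]], [[0, 0.0015, 0], [0, 0, 0]]]}}

```text
clock: 23.4
position: [0.5571, -0.1327, 0.033]
ee_rot: [-1.014, 1.465, -1.468]
force: [0.1, -0.1, -2.0]
width: 0.605
```

```bash
python3 - <<'E'
from h import *
s=state()
delta(at(-.027,.0305),YAW,0)
E
```

```text
t 23.4 pos [ 0.5571 -0.1327  0.033 ] yaw -110.49 pitch 0.16 roll z.z 0.003 F [ 0.1 -0.1 -2. ] w 55.7 q [-0.17  0.65  0.46  1.94 -0.46  0.65  0.21]
shift [-0.0004, 0.0025, -0.0006] turn [-0.2, -0.29, -0.16] |d| 0.003 0.4
```

Emit:
{"op": "arm_command", "data": {"plan": [[[0, 0.001, 0], [-0.3, 0, 0]], [[0, 0.002, 0], [-0.3, 0, 0]]]}}

```text
clock: 23.6
position: [0.5572, -0.1327, 0.0309]
ee_rot: [-1.017, 1.47, -1.464]
force: [0.1, 0.5, -2.6]
width: 0.609
```

Emit:
{"op": "arm_command", "data": {"plan": [[[0, 0.0006, 0], [0, 0, 0]], [[0, 0.001, 0], [0, 0, 0]]]}}

```text
clock: 23.8
position: [0.5572, -0.1327, 0.0307]
ee_rot: [-1.016, 1.47, -1.464]
force: [-5.8, 2.1, 15.8]
width: 0.608
```

Emit:
{"op": "arm_command", "data": {"plan": [[[0, -0.0008, 0], [0, 0, 0]], [[0, -0.0008, 0], [0, 0, 0]]]}}

```text
clock: 24.0
position: [0.5572, -0.1328, 0.0308]
ee_rot: [-1.017, 1.47, -1.465]
force: [-2.1, -0.7, 3.8]
width: 0.608
```

Emit:
{"op": "arm_command", "data": {"plan": [[[0, 0, 0], [0, 0, 0]], [[0, 0, 0], [0, 0, 0]], [[0, 0, 0], [0, 0, 0]], [[0, 0, 0], [0, 0, 0]], [[0, 0, 0], [0, 0, 0]]], "fingers": -1}}

```text
clock: 24.5
position: [0.5571, -0.1327, 0.0306]
ee_rot: [-1.017, 1.47, -1.464]
force: [-0.4, 0.1, -0.1]
width: 0.979
```

Emit:
{"op": "arm_command", "data": {"plan": [[[0, -0.02, 0], [0, 0, 0]], [[0, -0.05, 0], [0, 0, 0]], [[0, -0.09, 0], [0, 0, 0]], [[0, -0.13, 0], [0, 0, 0]], [[0, -0.17, 0], [0, 0, 0]]]}}

```text
clock: 25.0
position: [0.5568, -0.1333, 0.2022]
ee_rot: [-1.017, 1.471, -1.465]
force: [1.3, 0.1, -0.5]
width: 1.002
```

Emit:
{"op": "arm_command", "data": {"plan": [[[-0.04, -0.02, 0], [0, 0, 0]], [[-0.08, -0.02, 0], [0, 0, 0]], [[-0.12, -0.02, 0], [0, 0, 0]], [[-0.16, -0.02, 0], [0, 0, 0]], [[-0.16, -0.02, 0], [0, 0, 0]]]}}

```text
clock: 25.5
position: [0.6146, 0.0243, 0.2203]
ee_rot: [-1.021, 1.466, -1.455]
force: [0.2, 0.6, -1.0]
width: 1.002
```

```bash
python3 - <<'E'
from h import *
s=state()
p=get_image('side'); save(p,'s20')
cv2.imwrite('pics/s20c.png',cv2.resize(p['color'][220:384,220:420,::-1],None,fx=3.5,fy=3.5))
print([(np.round(d['point']),round(d['confidence'],2)) for d in place_of(p,'ball1_center')])
p=get_image('top'); save(p,'t20')
E
```

```text
t 25.5 pos [0.6146 0.0243 0.2203] yaw -109.97 pitch 0.32 roll z.z -0.003 F [ 0.2  0.6 -1. ] w 92.1 q [-0.52  0.48  0.58  1.67 -0.3   1.08 -0.19]
[(array([295., 306.]), 0.68), (array([256., 380.]), 0.54)]
```

View pics/s20c.png

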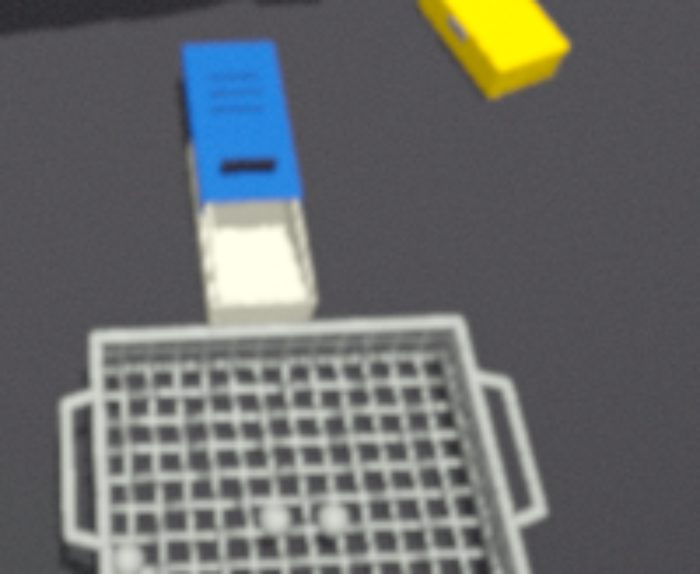

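View pics/t20.png

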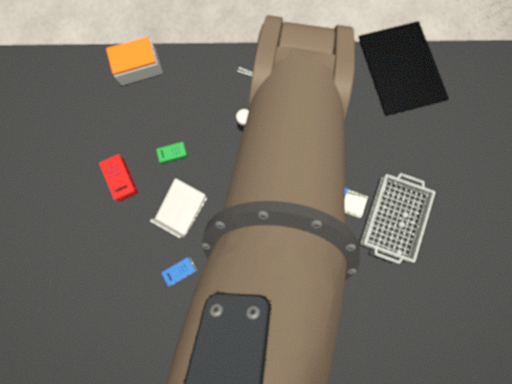

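```bash
python3 -c "
import cv2
a=cv2.imread('pics/t20.png')[160:280,340:460]
cv2.imwrite('pics/t20c.png',cv2.resize(a,None,fx=5,fy=5,interpolation=2))"
```

```text
(no output)
```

View pics/t20c.png

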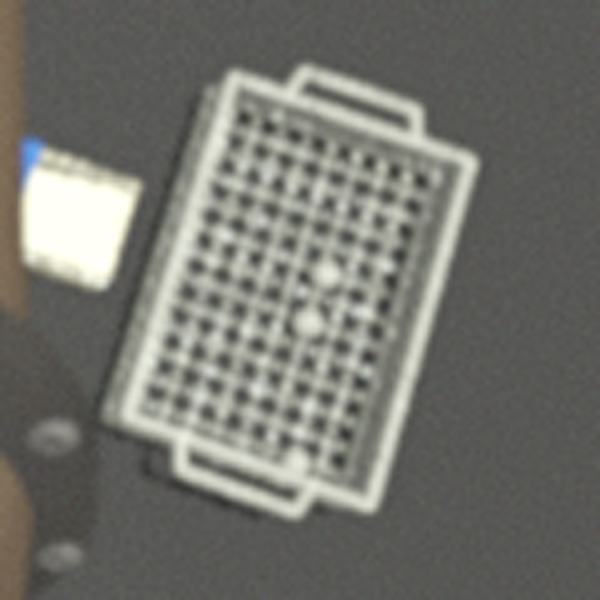

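Three balls lie inside the basket, at crop pixels (328,273), (310,322) and (300,460). The box is empty and stands beside it.

```bash
python3 - <<'E'
from h import *
print(sign_off()); state()
E
```

```text
the job is handed in; nothing more can be done
None
the job is handed in; nothing more can be done
```

The job is done and handed in at about 25.6 s of the 67 s allowed. All three balls are in the basket. The empty box stands upright on the bench beside it, about 27 mm from its long side, with the lid still open.

I did it in the order asked:
- **Off the stand:** I took the box with the lid pinched shut, stood it level by the basket and let go.
- **Opening:** I pushed the rib back until the lid was fully open, within about 1 mm by the wrist camera.
- **Pouring:** I regripped the box and lid at the back half and tipped to 55° over the basket. The lid stayed held throughout.
- **Setting down:** I put the box back on the same spot, let go and lifted clear.

**Last checks:**
- The side view showed three balls in the basket and nothing left in the uncovered half of the box. The top view also showed three balls inside the rim.
- The ball network found only two of the three balls, so that count is by eye.
- The slide box looked unmoved in the last pictures. The arm hid the bottle and most of the pot in the final top view; nothing came near them, and the wrist picture during the pour showed both standing.
- The highest force I read was about 16 N, as the box touched the bench.

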